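# Prop the parts washer's cover open on its rod

## Robot

A 7-joint arm with a two-finger parallel gripper is mounted at the origin on a cart in front of the work surface, level with it; the furniture and walls round the work are solid. World frame = base frame: x ahead of the robot, y to its left, z up, the work surface at z = 0. Lengths are in mm, angles in rad, forces in N, time in s.
With the tool pointing down it reaches from about 400 to 925 mm from the base axis. Payload 4.1 kg.
Tool frame: the origin (TCP) lies at the very end of the fingers, on their centre line; the grasp point (between the pads) lies 19 mm behind it; z points along the fingers, y is the line along which they close (so a half turn about z gives the same grasp; the last joint's range is limited). The gripper opens to 85 mm and grips with 20 to 120 N. Pads are 22 mm wide; open, the fingers measure 114 mm over their backs; the gripper's body (76 mm by 85 mm) begins 54 mm behind the grasp point. The pads swing forward as they close: fully open they stand 13 mm farther back than shut.
Start: joints at [1.039, 0.398, 0.045, 1.537, -0.019, 1.207, -0.051], TCP at [272.659, -590.085, 231.347] pointing down, gripper open.
Joint ranges: [-2.82, 2.82], [-0.49, 2.23], [-1.37, 1.46], [0, 2.46], [-1.36, 4.5], [0.23, 2], [-2.94, 2.94]. Speed limits (rad/s): [2.57, 2.57, 3.14, 3.14, 3.14, 3.14, 3.14].

## Interface

Orientations are given as a unit quaternion [w, x, y, z].
In Python, from rig import robot gives the robot as it stands.
- The arm moves only by the shell command python3 -m jog 'ROWS' [FORCE]. ROWS is JSON, a list that holds one entry, the list of rows, each a list of 7 numbers: the closure, from -1 (fully open) to 1 (shut), then the shift along the tool's x, y, z in m, then the turn, a rotation vector about the tool's x, y, z in rad. A call has exactly 5 rows; each row shifts and turns the commanded pose from where the row before left it, along the tool's axes as they then stand; what a row does not reach is not made up. A row lasts 1/10 s, in which the tool goes at most 50 mm and 8.59 degrees, less where a joint would pass 70% of its speed; a pose out of reach is approached as far as the arm can. A call with a gripper value outside its range is refused whole. The fingers move at their own pace and stop on an object; FORCE is the grip in N (left out, the last holds). Time passes only in rows, so rows that do not move let the fingers close, or fill a call up. It gives the time, the measured TCP pose, the force, the opening and the grip force at its end, in the units of the state.
- robot.state(): the state, without advancing time (a new reading comes with each control period).
- robot.snapshot(name): name is "scene" or "top"; returns a dict with "img" (384x512x3 uint8, red, green, blue), "vertical_fov" (degrees; the focal length in pixels is half the picture's height over the tangent of half this angle, whatever the lens; pixels are square), "cx", "cy" (the principal point, pixels), "k1" (the pictures are not rectified: a ray, as slopes to the right and down, at radius r is drawn at 1 + k1 r^2 times it, then the intrinsics apply), "rvec" (rotation vector, rad) and "tvec" (3), from world to camera coordinates, as OpenCV has them. Camera axes: x right, y down, z forward; pixel columns grow to the right and rows downward; lengths in mm; the calibration is good to about 2 mm. A picture is of the moment at which its call begins. There is no depth.
- robot.close_job(): hands the job in; it is judged then, once.
The state is a dict: "clock": time; "joints": joint angles; "joint_velocities": joint speeds; "joint_efforts": joint torques, N m; "position": TCP position; "tool_rot": TCP orientation; "force": force on the tool from outside, world axes, zero at the start; "moment": the same for the moment, N m; "grip_width": opening from 0.0 (shut) to 1.0 (fully open); "grip_force": force on a finger pad.
Only numpy, scipy, OpenCV 4.12 (cv2) and the standard library are available. Lean on these libraries where they do the work, as an engineer would, in place of code of your own. Each camera call takes 0.05 s, during which the arm holds its last target. There are 200 camera calls.

## Task

Prop the parts washer's cover open so that the mould inserts inside can dry: raise the blue cover by its black bar handle until it stands up by itself, swing the prop rod with the red sleeve up out of its clip, then lower the cover until the rod's ball end sits in the orange socket under the cover and carries it. Let go, and leave the things standing round the washer where they are.

Things in the scene. Friction and masses are not known exactly. Their poses are not given: they have to be found in the camera images.
- washer: Grey open tub, 215 x 260 mm, fixed; rim 65 mm high at front and sides, 90 mm at the back. Origin under its centre; x to its back (hinge side), y to its left, z up. Inserts on its floor stay below 40 mm. Inside on the right a prop rod lies along x at y = -75 mm: pivot on a dark bracket at (-42.5, -75, 78) mm, free end in an open clip (no snap) at x = 63 mm; the side wall is 50 mm from the rod.
- cover (a joint): Angle of the blue cover (205 x 270 x 5 mm) about its hinge, which runs along y at (87.5, 0, 100) mm in the washer's frame. 0 = closed, level; grows as the front edge rises; stop at 1.30 rad. Hinge friction holds it above about 1.25 rad; lower, it sinks shut if let go. Under 6 N at the handle lifts it. With the rod's ball seated in the socket it reads about 0.79.
- cover_hinge (a point): Middle of the cover's hinge axis; its frame turns with the cover: -x runs from the hinge to the handle, z out of the cover's upper face. A 28 mm skirt hangs from the front edge, 18 mm skirts from the sides.
- cover_handle (a point): Centre of the cover's round black bar handle, 11 mm thick, parallel to the hinge, 245 mm in front of the hinge axis and 10 mm below it when closed (so at height 90 mm). 108 mm of it are free between its two arms; 37 mm are free between bar and cover edge.
- socket (a point): Where the centre of the rod's ball end lies when seated in the orange socket under the cover: 148 mm from the hinge axis, 6 mm below the sheet. The pocket is open downwards with flared walls: about 17 mm wide at the sheet and 33 mm at its mouth along the cover's x, 15 mm deep.
- rod (a joint): Angle of the prop rod about its pivot (axis along the washer's y): 0 = level in the clip, pointing to the hinge; grows as its ball end swings up and to the front; 1.57 = upright, stop at 1.75. Friction keeps it where it is left (about 1.5 N at the sleeve moves it). Ball in socket: about 1.40 (1.34 to 1.46); set it there before the cover comes down.
- rod_pivot (a point): The rod's pivot; its frame turns with the rod: x along the rod to the ball end.
- rod_grip (a point): Centre of the red sleeve, 11 mm thick and 36 mm long, on the rod's axis 70 mm from the pivot: the place to pinch it, fingers closing along the washer's y. The open cover leans over it, so the tool must lean towards the robot, about 25 to 45 degrees from vertical.
- rod_tip (a point): Centre of the ball end (12 mm) of the 8 mm rod, 125 mm from the pivot.
- oil_bottle: White squeeze bottle, 30 x 50 x 84 mm, standing left of the washer; leave it alone. Origin under its centre.
- paste_pot: Glass pot with yellow-brown lid, 57 mm across, 36 mm high, right of the washer; leave it alone. Origin under its centre.
- masking_tape: Roll of masking tape lying flat, 90 mm across, 24 mm high, right of the washer; leave it alone. Origin under its centre.

How it is judged:
By the outcome, as a careful person would: the job done as asked, in the order asked, and still so for the second after the job is handed in, with the robot touching nothing.
It also fails if it takes over 70 s, if anything falls off the work surface, if the arm or the gripper's body presses on something with over 40 N, if the wrist force passes 120 N, or if a joint passes its speed limit or range.

## Working session

There is one attempt and no reset: what is moved stays moved. The work goes in short steps, Python scripts to look and compute and a shell command to move; the robot and the scene stay as the last step left them, time stands still between calls to the robot, and variables do not carry over. Pictures are saved under pics/ and viewed, at most 10 in all, crops included, and the job is handed in when it is done.

```bash
ls; mkdir -p pics
python3 - <<'E'
from rig import robot
import cv2,numpy as np
s=robot.state();print(s)
for n in("scene","top"):
    d=robot.snapshot(n);cv2.imwrite(f"pics/{n}0.png",d["img"][:,:,::-1])
    print(n,{k:v for k,v in d.items() if k!="img"})
    np.save(f"pics/{n}0.npy",d["img"])
E
```

```text
pics
{'clock': 0.0, 'joints': array([ 1.03898949,  0.39916352,  0.04504303,  1.53787773, -0.01867655,
        1.20688879, -0.05070311]), 'joint_velocities': array([-0.00105955,  0.00019806, -0.00069605,  0.0012371 ,  0.00139064,
        0.00098609, -0.0011569 ]), 'joint_efforts': array([-2.56761865e-05, -4.75118494e+01,  1.36484262e+00, -2.54215604e+01,
        1.16259625e-02,  9.41049453e-03,  2.78331078e-05]), 'position': array([ 272.3675567 , -589.49013341,  230.28306712]), 'tool_rot': array([-9.15796848e-04,  9.76663871e-01,  2.14771427e-01, -2.81896095e-04]), 'force': array([ 0.51948271,  0.4268942 , -0.15343883]), 'moment': array([ 0.04080466,  0.00773429, -0.0034454 ]), 'grip_force': 0.0, 'grip_width': 1.0046125441654072}
scene {'vertical_fov': 42.743138309353114, 'cx': 265.66414290339065, 'cy': 191.59963389130706, 'k1': 0.0480118932131603, 'rvec': array([ 1.05722898, -2.11032948,  1.22136111]), 'tvec': array([342.7031942 , 313.23593521, 687.53724849])}
top {'vertical_fov': 53.86836629338825, 'cx': 253.65642613180052, 'cy': 189.95260974715373, 'k1': -0.03417354273744941, 'rvec': array([ 2.2336772 , -1.93040279,  0.24706417]), 'tvec': array([-79.24398013, 600.73479242, 792.30689408])}
```

View pics/scene0.png

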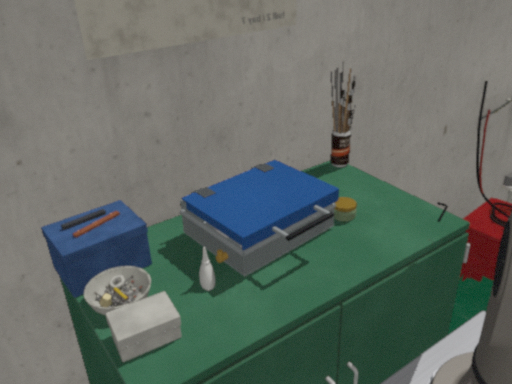

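View pics/top0.png

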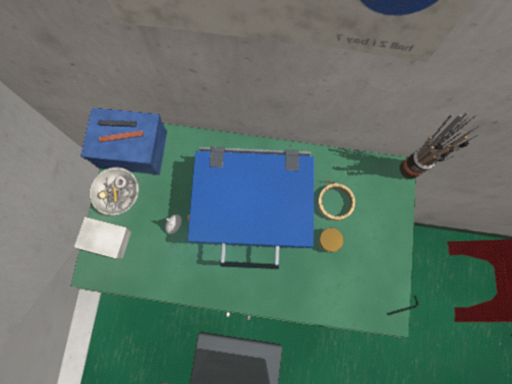

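The scene view shows the cover closed, with the black bar at about (308,225). In the top view the cover runs from (191,152) to (314,247) and the bar from (222,264) to (279,267). Next I triangulate both.

```bash
cat > h.py <<'E'
import numpy as np,cv2
from rig import robot
def shot(n,save=None):
    d=robot.snapshot(n)
    if save: cv2.imwrite(f"pics/{save}.png",d["img"][:,:,::-1])
    return d
def cam(d):
    f=192/np.tan(np.radians(d["vertical_fov"])/2)
    K=np.array([[f,0,d["cx"]],[0,f,d["cy"]],[0,0,1]]);R=cv2.Rodrigues(d["rvec"])[0]
    return K,np.array([d["k1"],0,0,0,0.]),R,d["tvec"]
def rays(d,uv):
    K,D,R,t=cam(d)
    p=cv2.undistortPoints(np.float64(uv).reshape(-1,1,2),K,D)[:,0]
    v=np.c_[p,np.ones(len(p))]@R
    return -R.T@t,v/np.linalg.norm(v,axis=1)[:,None]
def onz(d,uv,z):
    o,v=rays(d,uv);return o+v*((z-o[2])/v[:,2])[:,None]
def tri(d1,p1,d2,p2):
    o1,a=rays(d1,p1);o2,b=rays(d2,p2);out=[]
    for x,y in zip(a,b):
        s=np.linalg.lstsq(np.c_[x,-y],o2-o1,rcond=None)[0]
        A,B=o1+s[0]*x,o2+s[1]*y;out.append(np.r_[(A+B)/2,np.linalg.norm(A-B)])
    return np.array(out)
def proj(d,P):
    K,D,R,t=cam(d);return cv2.projectPoints(np.float64(P).reshape(-1,1,3),d["rvec"],t,K,D)[0][:,0]
def hsv(d): return cv2.cvtColor(d["img"],cv2.COLOR_RGB2HSV)
def blob(m,box=None):
    m=m.astype(np.uint8)
    if box: k=np.zeros_like(m);k[box[1]:box[3],box[0]:box[2]]=1;m=m*k
    n,l,s,c=cv2.connectedComponentsWithStats(m)
    i=1+np.argmax(s[1:,4]);return (l==i).astype(np.uint8),s[i],c[i]
def Rq(q): 
    from scipy.spatial.transform import Rotation as Ro
    return Ro.from_quat([q[1],q[2],q[3],q[0]]).as_matrix()
E
python3 - <<'E'
from h import *
np.set_printoptions(precision=1,suppress=True)
D={n:shot(n) for n in("scene","top")};C={};H={}
for n,bx,hb in(("scene",(175,150,345,250),(280,205,340,245)),("top",(180,140,325,255),(214,254,288,275))):
    h=hsv(D[n]);m,s,c=blob((h[...,0]>100)&(h[...,0]<125)&(h[...,1]>150),bx)
    cn=cv2.findContours(m,0,2)[0][0];hu=cv2.convexHull(cn)
    q=cv2.approxPolyDP(hu,6,True)[:,0];C[n]=q;print(n,s,q.tolist())
    m,s,c=blob((h[...,2]<60),hb);r=cv2.minAreaRect(cv2.findNonZero(m));b=cv2.boxPoints(r)
    print("handle",s,c,r); H[n]=b
    ys,xs=np.nonzero(m);vx=cv2.fitLine(cv2.findNonZero(m),2,0,.01,.01).ravel();t=(xs-vx[2])*vx[0]+(ys-vx[3])*vx[1]
    e=np.array([vx[2:]+vx[:2]*t.min(),vx[2:]+vx[:2]*t.max()]);H[n]=e[np.argsort(e[:,0])];print(H[n])
print(tri(D["scene"],H["scene"],D["top"],H["top"]))
print(onz(D["top"],H["top"],90),onz(D["scene"],H["scene"],90))
print("top corners z102",onz(D["top"],C["top"],102));print("scene",onz(D["scene"],C["scene"],102))
E
```

```text
scene [ 183  161  155   88 7029] [[337, 188], [335, 200], [245, 248], [183, 198], [273, 161]]
handle [286 213  48  28 282] [308.9 226.3] ((309.2156066894531, 225.98452758789062), (5.555389404296875, 53.229087829589844), 61.11341857910156)
[[285.9 238.8]
 [332.6 213.3]]
top [  188   152   126    95 10636] [[196, 152], [313, 157], [312, 246], [189, 241]]
handle [221 262  57   6 197] [249.1 264.8] ((249.0418701171875, 264.6210632324219), (56.079315185546875, 4.090602874755859), 2.726310968399048)
[[221.  263.5]
 [277.  266.1]]
[[432.6  56.5  87.    5.6]
 [442.  -66.   92.4   1.4]]
[[430.6  54.1  90. ]
 [442.6 -65.7  90. ]] [[431.3  61.   90. ]
 [444.3 -69.2  90. ]]
top corners z102 [[ 667.8  150.3  102. ]
 [ 695.  -114.4  102. ]
 [ 494.7 -133.7  102. ]
 [ 467.   128.8  102. ]]
scene [[ 501.3 -134.   102. ]
 [ 466.   -95.2  102. ]
 [ 440.   147.   102. ]
 [ 671.3  150.2  102. ]
 [ 696.7 -106.8  102. ]]
```

```bash
cat > plan.py <<'E'
from h import *
from scipy.spatial.transform import Rotation as Ro
# washer frame -> world
YAW=0.1;HG=np.array([681,19,100.]);RW=Ro.from_euler('z',YAW).as_matrix()
W0=HG-RW@np.array([87.5,0,100])
def w(p): return W0+RW@np.array(p,float)
def handle(th): return HG+RW@np.array([-245*np.cos(th)-10*np.sin(th),0,245*np.sin(th)-10*np.cos(th)])
def rodp(a,r=70): return w([-42.5+r*np.cos(a),-75,78+r*np.sin(a)])
def tool(lean,close,sgn=1):
    z=RW@np.array([np.sin(lean),0,-np.cos(lean)])   # lean back to robot
    y=RW@(np.array([np.cos(lean),0,np.sin(lean)]) if close=='x' else np.array([0,1.,0]))*sgn
    return np.c_[np.cross(y,z),y,z]
def go(p,R,n,s=None):
    "constant row, repeated n times, from measured pose to p,R"
    s=s or robot.state();p0=s["position"];R0=Rq(s["tool_rot"])
    v=Ro.from_matrix(R0.T@R).as_rotvec()/n;E=Ro.from_rotvec(v).as_matrix()
    S=sum(R0@np.linalg.matrix_power(E,k) for k in range(n))
    t=np.linalg.solve(S,np.array(p)-p0)
    print(n,"rows: shift m",np.round(t/1000,4),"turn",np.round(v,4),"| per row mm %.1f deg %.1f"%(np.linalg.norm(t),np.degrees(np.linalg.norm(v))))
def st():
    s=robot.state();print("t",round(s["clock"],2),"p",s["position"].round(1),"F",s["force"].round(1),"grip",round(s["grip_width"],2),round(s["grip_force"],1),"j",s["joints"].round(2));return s
E
python3 -c "
from plan import *
st();print(handle(0),W0)
for sg in(1,-1): go(handle(0)+[0,0,100],tool(0,'x',sg),20)
"
```

```text
t 0.2 p [ 272.5 -589.7  230.7] F [-0.3  0.4  0.6] grip 1.0 0.0 j [ 1.04  0.4   0.05  1.54 -0.02  1.21 -0.05]
[437.22397951  -5.45918708  90.        ] [593.93713554  10.26457604   0.        ]
20 rows: shift m [ 0.0312 -0.0088  0.002 ] turn [-0.0001 -0.     -0.0619] | per row mm 32.4 deg 3.5
20 rows: shift m [-0.0069 -0.0348  0.0021] turn [-0.      0.0001  0.0952] | per row mm 35.5 deg 5.5
```

```bash
for i in 1 2 3 4; do python3 -m jog '[[[0.2,0.0312,-0.0088,0.002,0,0,-0.0619],[0.2,0.0312,-0.0088,0.002,0,0,-0.0619],[0.2,0.0312,-0.0088,0.002,0,0,-0.0619],[0.2,0.0312,-0.0088,0.002,0,0,-0.0619],[0.2,0.0312,-0.0088,0.002,0,0,-0.0619]]]' 25; done
python3 -c "
from plan import *
st();go(handle(0)+[0,0,100],tool(0,'x'),5)
d=shot('scene','s1');D=shot('top','t1')"
```

```text
clock: 0.7
position: [382.3, -469.6, 221.0]
tool_rot: [-0.0, 0.931, 0.364, -0.0]
force: [0.8, 0.1, 0.3]
grip_width: 0.403
grip_force: 0.0
clock: 1.2
position: [449.2, -322.6, 211.1]
tool_rot: [0.0, 0.864, 0.503, 0.0]
force: [-0.1, 0.4, -1.0]
grip_width: 0.399
grip_force: 0.0
clock: 1.7
position: [468.1, -162.3, 201.2]
tool_rot: [0.0, 0.776, 0.63, 0.0]
force: [0.1, 0.2, 0.6]
grip_width: 0.397
grip_force: 0.0
clock: 2.2
position: [437.4, -3.8, 191.2]
tool_rot: [0.0, 0.67, 0.742, 0.0]
force: [-0.2, 0.0, 0.5]
grip_width: 0.403
grip_force: 0.0
t 2.2 p [437.4  -3.8 191.2] F [-0.2  0.   0.5] grip 0.4 0.0 j [ 0.4   0.07 -0.5   2.06  0.04  1.02 -0.03]
5 rows: shift m [-0.0003 -0.0001  0.0002] turn [0.0001 0.     0.0006] | per row mm 0.4 deg 0.0
```

```bash
python3 -c "
import cv2
a=cv2.imread('pics/s1.png')[120:290,200:400];b=cv2.imread('pics/t1.png')[130:330,150:350]
cv2.imwrite('pics/c1.png',cv2.hconcat([cv2.resize(a,(400,340),interpolation=2),cv2.resize(b,(400,340),interpolation=2)]))"
```

```text
(no output)
```

View pics/c1.png

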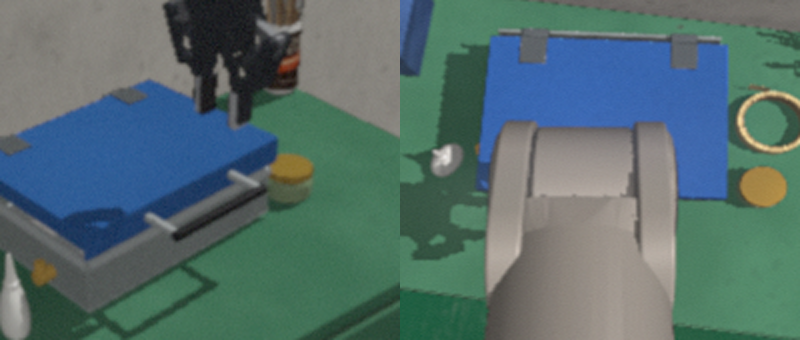

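The crop shows the fingers straight above the black bar (bar at about (220,210) in the left half) and nothing in the way, so I descend and grip.

```bash
python3 -m jog '[[[0.2,0,0,0.016,0,0,0],[0.2,0,0,0.016,0,0,0],[0.2,0,0,0.016,0,0,0],[0.2,0,0,0.016,0,0,0],[0.2,0,0,0.016,0,0,0]]]' 25
python3 -m jog '[[[0.2,0,0,0.0075,0,0,0],[0.2,0,0,0.0075,0,0,0],[0.2,0,0,0.0075,0,0,0],[0.2,0,0,0.0075,0,0,0],[0.2,0,0,0.0075,0,0,0]]]'
python3 -m jog '[[[1,0,0,0,0,0,0],[1,0,0,0,0,0,0],[1,0,0,0,0,0,0],[1,0,0,0,0,0,0],[1,0,0,0,0,0,0]]]' 25
python3 -c "
from plan import *
s=st();q=tool(0,'x')
P=[s['position']+handle(t)-handle(0) for t in np.arange(0,1.3001,1.3/30)]
print(np.round((np.diff(P,axis=0)@q)/1000,4).tolist())"
```

```text
clock: 2.8
position: [437.9, -5.8, 110.7]
tool_rot: [0.0, 0.671, 0.741, -0.0]
force: [0.5, 0.1, -0.6]
grip_width: 0.405
grip_force: 0.0
clock: 3.3
position: [438.0, -5.2, 73.5]
tool_rot: [0.0, 0.671, 0.742, 0.0]
force: [-0.5, 0.4, -0.5]
grip_width: 0.399
grip_force: 0.0
clock: 3.8
position: [436.1, -5.2, 73.4]
tool_rot: [-0.001, 0.671, 0.742, -0.001]
force: [-4.7, 0.9, 0.4]
grip_width: 0.117
grip_force: 24.5
t 3.8 p [436.1  -5.2  73.4] F [-4.7  0.9  0.4] grip 0.12 24.5 j [ 0.35  0.25 -0.49  2.17  0.17  0.76 -0.15]
[[-0.0, -0.0002, -0.0106], [-0.0, 0.0003, -0.0106], [0.0, 0.0007, -0.0106], [-0.0, 0.0012, -0.0106], [0.0, 0.0016, -0.0105], [0.0, 0.0021, -0.0104], [-0.0, 0.0025, -0.0103], [0.0, 0.003, -0.0102], [-0.0, 0.0034, -0.0101], [0.0, 0.0039, -0.0099], [-0.0, 0.0043, -0.0097], [-0.0, 0.0047, -0.0095], [0.0, 0.0051, -0.0093], [-0.0, 0.0055, -0.0091], [0.0, 0.0059, -0.0088], [-0.0, 0.0063, -0.0086], [0.0, 0.0066, -0.0083], [-0.0, 0.007, -0.008], [0.0, 0.0073, -0.0077], [-0.0, 0.0077, -0.0074], [0.0, 0.008, -0.007], [-0.0, 0.0083, -0.0067], [-0.0, 0.0085, -0.0063], [-0.0, 0.0088, -0.0059], [0.0, 0.0091, -0.0056], [0.0, 0.0093, -0.0052], [-0.0, 0.0095, -0.0047], [-0.0, 0.0097, -0.0043], [0.0, 0.0099, -0.0039], [-0.0, 0.01, -0.0035]]
```

Gripped: the 10 mm opening matches the bar. Now I lift along the arc.

```bash
python3 -m jog '[[[1,0,-0.0002,-0.0106,0,0,0],[1,0,0.0003,-0.0106,0,0,0],[1,0,0.0007,-0.0106,0,0,0],[1,0,0.0012,-0.0106,0,0,0],[1,0,0.0016,-0.0105,0,0,0]]]'
python3 -m jog '[[[1,0,0.0021,-0.0104,0,0,0],[1,0,0.0025,-0.0103,0,0,0],[1,0,0.003,-0.0102,0,0,0],[1,0,0.0034,-0.0101,0,0,0],[1,0,0.0039,-0.0099,0,0,0]]]'
python3 -m jog '[[[1,0,0.0043,-0.0097,0,0,0],[1,0,0.0047,-0.0095,0,0,0],[1,0,0.0051,-0.0093,0,0,0],[1,0,0.0055,-0.0091,0,0,0],[1,0,0.0059,-0.0088,0,0,0]]]'
```

```text
clock: 4.3
position: [439.7, -4.9, 127.4]
tool_rot: [-0.001, 0.671, 0.742, -0.001]
force: [-4.7, 0.1, -3.6]
grip_width: 0.118
grip_force: 24.4
clock: 4.8
position: [454.0, -3.4, 178.4]
tool_rot: [-0.001, 0.671, 0.742, -0.002]
force: [-6.5, 0.2, -2.4]
grip_width: 0.116
grip_force: 24.4
clock: 5.3
position: [478.5, -1.0, 225.0]
tool_rot: [-0.002, 0.671, 0.742, -0.003]
force: [-10.8, -0.5, 2.9]
grip_width: 0.114
grip_force: 24.5
```

```bash
python3 -m jog '[[[1,0,0.0058,-0.0088,0,0,0],[1,0,0.0061,-0.0085,0,0,0],[1,0,0.0065,-0.0082,0,0,0],[1,0,0.0068,-0.0079,0,0,0],[1,0,0.0072,-0.0076,0,0,0]]]'
python3 -m jog '[[[1,0,0.0076,-0.0072,0,0,0],[1,0,0.008,-0.0069,0,0,0],[1,0,0.0083,-0.0065,0,0,0],[1,0,0.0086,-0.0061,0,0,0],[1,0,0.0089,-0.0058,0,0,0]]]'
python3 -c "
from plan import *
s=st();shot('scene','s2');shot('top','t2')
for t in np.arange(.9,1.31,.05):print(round(t,2),(handle(t)-[1.5,0,17]).round(1))"
```

```text
clock: 5.8
position: [513.3, 2.5, 267.0]
tool_rot: [0.0, 0.671, 0.742, -0.0]
force: [-4.1, 0.2, -0.6]
grip_width: 0.114
grip_force: 24.4
clock: 6.3
position: [555.3, 6.7, 299.8]
tool_rot: [0.001, 0.671, 0.742, 0.0]
force: [-5.2, -0.7, 1.9]
grip_width: 0.116
grip_force: 24.5
t 6.3 p [555.3   6.7 299.8] F [-5.2 -0.7  1.9] grip 0.12 24.5 j [ 0.34  0.21 -0.51  1.66  0.11  1.3  -0.09]
0.9 [520.2   3.  268.7]
0.95 [529.6   4.  276.5]
1.0 [539.4   4.9 283.8]
1.05 [549.6   6.  290.5]
1.1 [560.1   7.  296.8]
1.15 [570.8   8.1 302.5]
1.2 [581.9   9.2 307.7]
1.25 [593.2  10.3 312.3]
1.3 [604.7  11.5 316.4]
```

```bash
python3 -m jog '[[[1,0,0.0091,-0.0052,0,0,0],[1,0,0.0093,-0.0048,0,0,0],[1,0,0.0095,-0.0044,0,0,0],[1,0,0.0096,-0.004,0,0,0],[1,0,0.009,-0.0034,0,0,0]]]'
python3 - <<'E'
from plan import *
st();d=shot('scene','s2');D=shot('top','t2')
a=d["img"][60:290,150:410,::-1];b=D["img"][110:310,150:350,::-1]
cv2.imwrite('pics/c2.png',cv2.hconcat([cv2.resize(a,(400,354),interpolation=2),cv2.resize(b,(400,354),interpolation=2)]))
E
```

```text
clock: 6.9
position: [602.3, 11.4, 321.9]
tool_rot: [0.001, 0.671, 0.742, 0.001]
force: [-2.7, -1.1, 0.8]
grip_width: 0.115
grip_force: 24.7
t 6.9 p [602.3  11.4 321.9] F [-2.7 -1.1  0.8] grip 0.12 24.7 j [ 0.31  0.29 -0.51  1.52  0.14  1.37 -0.11]
```

View pics/c2.png

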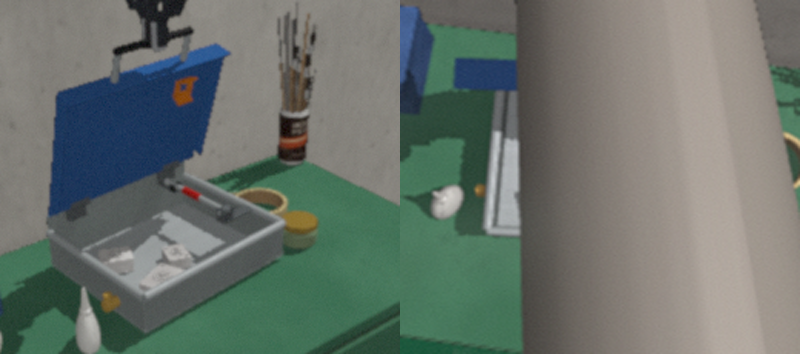

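The left crop shows the cover up, the orange socket at about (185,90), the red sleeve at (192,193) and the bracket at (225,213). I push gently on to the stop.

```bash
python3 -m jog '[[[1,0,0.002,-0.0006,0,0,0],[1,0,0.002,-0.0006,0,0,0],[1,0,0.001,-0.0003,0,0,0],[1,0,0,0,0,0,0],[1,0,0,0,0,0,0]]]'
```

```text
clock: 7.5
position: [605.2, 11.7, 322.7]
tool_rot: [-0.0, 0.671, 0.742, -0.001]
force: [-8.9, -0.8, 8.7]
grip_width: 0.118
grip_force: 25.7
```

```bash
python3 -m jog '[[[0.3,0,0,0,0,0,0],[0.3,0,0,0,0,0,0],[0.3,0,0,0,0,0,0],[0.3,0,0,-0.002,0,0,0],[0.3,0,0,-0.01,0,0,0]]]'
python3 -m jog '[[[0.3,0,0,-0.014,0,0,0],[0.3,0,0,-0.014,0,0,0],[0.3,0,0,-0.014,0,0,0],[0.3,0,0,-0.014,0,0,0],[0.3,0,0,-0.014,0,0,0]]]'
python3 -m jog '[[[0.1,0,-0.04,0,0,0,0],[0.1,0,-0.04,0,0,0,0],[0.1,0,-0.04,0,0,0,0],[0.1,0,-0.04,0,0,0,0],[0.1,0,-0.04,0,0,0,0]]]'
python3 - <<'E'
from plan import *
np.set_printoptions(precision=1,suppress=True)
st();d=shot('scene','s3');D=shot('top','t3')
for x in(d,D):
    h=hsv(x);m,s,c=blob(((h[...,0]<6)|(h[...,0]>174))&(h[...,1]>140)&(h[...,2]>90),(180,60,345,260));print('red',s,c)
    x['red']=c
    print('pred',proj(x,[rodp(0),rodp(0,0),rodp(0,125)]))
print(tri(d,[d['red']],D,[D['red']]),rodp(0))
a=d["img"][60:290,150:410,::-1];b=D["img"][110:310,150:350,::-1]
cv2.imwrite('pics/c3.png',cv2.hconcat([cv2.resize(a,(400,354),interpolation=2),cv2.resize(b,(400,354),interpolation=2)]))
E
```

```text
clock: 8.0
position: [605.8, 11.7, 332.0]
tool_rot: [-0.001, 0.671, 0.742, -0.001]
force: [-0.8, 0.0, 0.1]
grip_width: 0.348
grip_force: 0.0
clock: 8.5
position: [606.2, 11.9, 404.4]
tool_rot: [0.0, 0.671, 0.742, 0.0]
force: [-0.2, -0.5, -0.1]
grip_width: 0.353
grip_force: 0.0
clock: 9.0
position: [405.6, -8.1, 403.5]
tool_rot: [0.0, 0.671, 0.742, 0.0]
force: [0.4, -0.9, 0.5]
grip_width: 0.449
grip_force: 0.0
t 9.0 p [405.6  -8.1 403.5] F [ 0.4 -0.9  0.5] grip 0.45 0.0 j [ 0.5 -0.1 -0.5  1.8 -0.1  1.5  0.1]
red [269 182  11   8  47] [273.8 185.2]
pred [[275.1 185.7]
 [296.5 196.5]
 [259.4 177.8]]
red [285 178   3  12  36] [286.  183.5]
pred [[285.4 184.3]
 [284.7 214.4]
 [286.  161.5]]
[[631.8 -61.7  77.9   2.6]] [628.8 -61.6  78. ]
```

View pics/c3.png

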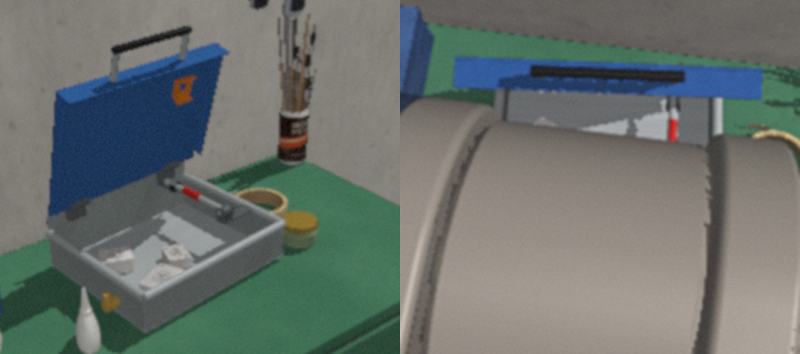

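The cover stands by itself. The sleeve triangulates to (632,-62,78), against a predicted (629,-62,78). Next is the rod approach.

Run:
```python
from plan import *
for sg in (1,-1):
    R=tool(.55,'y',sg);p=rodp(0)+[1,0,0]+R[:,2]*17-R[:,2]*130;print(p.round(1));go(p,R,15)
```

```text
[571.  -67.5 174.3]
15 rows: shift m [-0.0078  0.0027  0.0184] turn [-0.0289 -0.0285 -0.1019] | per row mm 20.2 deg 6.3
[571.  -67.5 174.3]
15 rows: shift m [-0.0003  0.0101  0.0168] turn [-0.0285  0.0289  0.1018] | per row mm 19.6 deg 6.3
```

```bash
for i in 1 2 3; do python3 -m jog '[[[0,-0.0003,0.0101,0.0168,-0.0285,0.0289,0.1018],[0,-0.0003,0.0101,0.0168,-0.0285,0.0289,0.1018],[0,-0.0003,0.0101,0.0168,-0.0285,0.0289,0.1018],[0,-0.0003,0.0101,0.0168,-0.0285,0.0289,0.1018],[0,-0.0003,0.0101,0.0168,-0.0285,0.0289,0.1018]]]' 20 | sed -n 1,4p; done
python3 - <<'E'
from plan import *
st();R=tool(.55,'y',-1);p=rodp(0)+[1,0,0]+R[:,2]*17
go(p-R[:,2]*130,R,5);go(p-R[:,2]*30,R,10);go(p,R,5)
E
```

```text
clock: 9.6
position: [462.9, -10.2, 321.6]
tool_rot: [-0.006, 0.833, 0.544, 0.101]
force: [0.2, -0.2, -0.4]
clock: 10.1
position: [522.1, -29.5, 246.0]
tool_rot: [-0.011, 0.932, 0.307, 0.194]
force: [-0.7, 0.1, -0.3]
clock: 10.6
position: [576.5, -66.3, 173.2]
tool_rot: [-0.016, 0.961, 0.046, 0.272]
force: [-0.0, -0.4, 0.1]
t 10.6 p [576.5 -66.3 173.2] F [-0.  -0.4  0.1] grip 0.5 0.0 j [ 0.5   0.11 -0.42  2.19 -0.2   0.32 -1.2 ]
5 rows: shift m [-0.0008  0.0001 -0.0008] turn [-0.0007 -0.0003 -0.0009] | per row mm 1.1 deg 0.1
10 rows: shift m [-0.0004  0.0001  0.0096] turn [-0.0003 -0.0002 -0.0004] | per row mm 9.6 deg 0.0
5 rows: shift m [-0.0009  0.0002  0.0252] turn [-0.0007 -0.0003 -0.0009] | per row mm 25.2 deg 0.1
```

```bash
python3 -m jog '[[[0,-0.0008,0,0.011,0,0,0],[0,-0.0008,0,0.012,0,0,0],[0,-0.0008,0,0.012,0,0,0],[0,-0.0008,0,0.012,0,0,0],[0,-0.0008,0,0.012,0,0,0]]]'
python3 - <<'E'
from plan import *
st()
for l in(.55,.45):
  R=tool(l,'y',-1);p=rodp(0)+[1,0,0]+R[:,2]*17
  go(p-R[:,2]*25,R,5);go(p,R,5)
E
```

```text
clock: 11.1
position: [599.0, -63.7, 124.4]
tool_rot: [-0.017, 0.962, 0.048, 0.268]
force: [-0.6, 0.4, -0.1]
grip_width: 0.498
grip_force: 0.0
t 11.1 p [599.  -63.7 124.4] F [-0.6  0.4 -0.1] grip 0.5 0.0 j [ 0.09  0.22  0.01  2.19 -0.51  0.23 -0.91]
5 rows: shift m [0.0004 0.0002 0.0095] turn [-0.0015  0.0011 -0.0003] | per row mm 9.5 deg 0.1
5 rows: shift m [0.0005 0.0003 0.0145] turn [-0.0015  0.0011 -0.0003] | per row mm 14.5 deg 0.1
5 rows: shift m [0.001  0.0002 0.0095] turn [-0.0015 -0.0189 -0.0002] | per row mm 9.6 deg 1.1
5 rows: shift m [0.0007 0.0003 0.0145] turn [-0.0015 -0.0189 -0.0002] | per row mm 14.5 deg 1.1
```

```bash
python3 -m jog '[[[0,0.001,0,0.009,0,-0.025,0],[0,0.001,0,0.009,0,-0.025,0],[0,0.001,0,0.009,0,-0.025,0],[0,0.001,0,0.009,0,-0.025,0],[0,0.001,0,0.009,0,-0.025,0]]]'
python3 - <<'E'
from plan import *
st()
for l in(.45,.42,.38):
  R=tool(l,'y',-1);p=rodp(0)+[1,0,0]+R[:,2]*17
  go(p,R,5)
E
```

```text
clock: 11.6
position: [624.4, -59.7, 86.7]
tool_rot: [-0.014, 0.977, 0.05, 0.207]
force: [1.2, 0.8, -0.5]
grip_width: 0.502
grip_force: 0.0
t 11.6 p [624.4 -59.7  86.7] F [ 1.2  0.8 -0.5] grip 0.5 0.0 j [-0.04  0.34  0.13  2.07 -0.37  0.34 -1.07]
5 rows: shift m [0.0003 0.0005 0.0054] turn [-0.0017  0.0065 -0.    ] | per row mm 5.4 deg 0.4
5 rows: shift m [0.0002 0.0005 0.0054] turn [-0.0017  0.0005  0.    ] | per row mm 5.4 deg 0.1
5 rows: shift m [0.0002 0.0005 0.0054] turn [-0.0017 -0.0075  0.0001] | per row mm 5.4 deg 0.4
```

j6 now has margin, with the lean at 24°. I finish the approach and close.

```bash
python3 -m jog '[[[0,0.0002,0.0005,0.0054,-0.0017,0,0],[0,0.0002,0.0005,0.0054,-0.0017,0,0],[0,0.0002,0.0005,0.0054,-0.0017,0,0],[0,0.0002,0.0005,0.0054,-0.0017,0,0],[0,0.0002,0.0005,0.0054,-0.0017,0,0]]]' 20
python3 -m jog '[[[1,0,0,0,0,0,0],[1,0,0,0,0,0,0],[1,0,0,0,0,0,0],[1,0,0,0,0,0,0],[1,0,0,0,0,0,0]]]' 20
python3 - <<'E'
from plan import *
s=st();q=Rq(s['tool_rot'])
P=[s['position']+rodp(a)-rodp(0) for a in np.linspace(0,1.4,16)]
print(np.round((np.diff(P,axis=0)@q)/1000,4).tolist(),(P[-1]).round(1))
E
```

```text
clock: 12.1
position: [635.7, -61.3, 62.6]
tool_rot: [-0.01, 0.977, 0.048, 0.208]
force: [-0.5, 1.0, 0.3]
grip_width: 0.499
grip_force: 0.0
clock: 12.6
position: [635.6, -59.8, 62.9]
tool_rot: [-0.011, 0.977, 0.049, 0.207]
force: [-0.2, 3.5, 0.4]
grip_width: 0.117
grip_force: 21.8
t 12.6 p [635.6 -59.8  62.9] F [-0.2  3.5  0.4] grip 0.12 21.8 j [-0.03  0.39  0.11  2.06 -0.39  0.29 -1.05]
[[0.0024, -0.0, -0.0061], [0.0018, -0.0, -0.0063], [0.0012, -0.0, -0.0064], [0.0006, -0.0, -0.0065], [-0.0, -0.0, -0.0065], [-0.0006, -0.0, -0.0065], [-0.0012, -0.0, -0.0064], [-0.0018, -0.0, -0.0063], [-0.0024, -0.0, -0.0061], [-0.0029, -0.0, -0.0058], [-0.0035, -0.0, -0.0055], [-0.004, -0.0, -0.0052], [-0.0044, -0.0, -0.0048], [-0.0049, -0.0, -0.0044], [-0.0053, -0.0, -0.0039]] [577.8 -65.6 131.9]
```

```bash
python3 -m jog '[[[1,0.0024,0,-0.0061,0,0,0],[1,0.0018,0,-0.0063,0,0,0],[1,0.0012,0,-0.0064,0,0,0],[1,0.0006,0,-0.0065,0,0,0],[1,0,0,-0.0065,0,0,0]]]' 20
python3 -c "
from plan import *
st();print((rodp(.4667)-rodp(0)).round(1))"
```

```text
clock: 13.1
position: [627.5, -60.7, 94.6]
tool_rot: [-0.011, 0.977, 0.049, 0.207]
force: [-0.2, 3.9, -3.2]
grip_width: 0.117
grip_force: 19.4
t 13.1 p [627.5 -60.7  94.6] F [-0.2  3.9 -3.2] grip 0.12 19.4 j [-0.07  0.33  0.16  2.06 -0.36  0.36 -1.09]
[-7.4 -0.7 31.5]
```

```bash
python3 -m jog '[[[1,-0.0006,0,-0.0065,0,0,0],[1,-0.0012,0,-0.0064,0,0,0],[1,-0.0018,0,-0.0063,0,0,0],[1,-0.0024,0,-0.0061,0,0,0],[1,-0.0029,0,-0.0058,0,0,0]]]' 20
python3 -m jog '[[[1,-0.0035,0,-0.0055,0,0,0],[1,-0.004,0,-0.0052,0,0,0],[1,-0.0044,0,-0.0048,0,0,0],[1,-0.0049,0,-0.0044,0,0,0],[1,-0.0053,0,-0.0039,0,0,0]]]' 20
python3 - <<'E'
from plan import *
s=st();q=Rq(s['tool_rot']);g=s['position']-17*q[:,2];l=RW.T@(g-w([-42.5,-75,78]));print('grip rel pivot',l.round(1),np.arctan2(l[2],l[0]))
d=shot('scene','s4');D=shot('top','t4')
a=d["img"][60:290,150:410,::-1];b=D["img"][110:310,150:350,::-1]
cv2.imwrite('pics/c4.png',cv2.hconcat([cv2.resize(a,(400,354),interpolation=2),cv2.resize(b,(400,354),interpolation=2)]))
E
```

```text
clock: 13.6
position: [607.3, -62.7, 119.7]
tool_rot: [-0.011, 0.977, 0.049, 0.207]
force: [1.7, 6.8, -3.8]
grip_width: 0.124
grip_force: 19.5
clock: 14.1
position: [578.6, -65.6, 133.3]
tool_rot: [-0.011, 0.977, 0.049, 0.209]
force: [2.1, 6.4, -2.4]
grip_width: 0.114
grip_force: 19.5
t 14.1 p [578.6 -65.6 133.3] F [ 2.1  6.4 -2.4] grip 0.11 19.5 j [-0.1   0.2   0.21  2.14 -0.3   0.41 -1.13]
grip rel pivot [12.8  1.  70.8] 1.3925340300875377
```

View pics/c4.png

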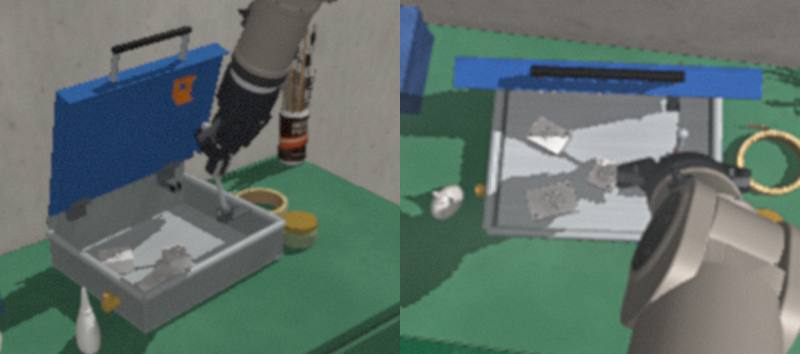

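The crop shows the rod upright at about (220,195), clear of the clip, and the grip geometry gives 1.39 rad. Now I release and back out along the tool axis.

```bash
python3 -m jog '[[[0.1,0,0,0,0,0,0],[0.1,0,0,0,0,0,0],[0.1,0,0,0,0,0,0],[0.1,0,0,0,0,0,0],[0.1,0,0,-0.005,0,0,0]]]' 
python3 -m jog '[[[0.1,0,0,-0.02,0,0,0],[0.1,0,0,-0.025,0,0,0],[0.1,0,0,-0.03,0,0,0],[0.1,0,0,-0.03,0,0,0],[0.1,0,0,-0.03,0,0,0]]]'
python3 -m jog '[[[0.1,-0.02,0,-0.03,0,0,0],[0.1,-0.02,0,-0.03,0,0,0],[0.1,-0.02,0,-0.03,0,0,0],[0.1,-0.02,0,-0.03,0,0,0],[0.1,-0.02,0,-0.03,0,0,0]]]'
python3 - <<'E'
from plan import *
np.set_printoptions(precision=1,suppress=True)
st();d=shot('scene','s5');D=shot('top','t5')
for x in(d,D):
    h=hsv(x);m,s,c=blob(((h[...,0]<6)|(h[...,0]>174))&(h[...,1]>140)&(h[...,2]>90),(180,100,345,260));print('red',s,c)
    x['red']=c;print('pred tip,grip,pivot',proj(x,[rodp(1.4,125),rodp(1.4),rodp(0,0)]))
    o=(h[...,0]>4)&(h[...,0]<18)&(h[...,1]>150);m,s,c=blob(o,(240,90,300,150));print('orange',s,c)
p=tri(d,[d['red']],D,[D['red']]);l=RW.T@(p[0,:3]-w([-42.5,-75,78]));print(p,l,'%.3f'%np.arctan2(l[2],l[0]))
a=d["img"][60:290,150:410,::-1];b=D["img"][110:310,150:350,::-1]
cv2.imwrite('pics/c5.png',cv2.hconcat([cv2.resize(a,(400,354),interpolation=2),cv2.resize(b,(400,354),interpolation=2)]))
E
```

```text
clock: 14.7
position: [575.6, -67.5, 136.1]
tool_rot: [-0.01, 0.977, 0.048, 0.207]
force: [0.2, 0.4, 0.7]
grip_width: 0.451
grip_force: 0.0
clock: 15.2
position: [520.6, -73.0, 261.2]
tool_rot: [-0.01, 0.977, 0.048, 0.208]
force: [0.5, 0.4, -0.5]
grip_width: 0.45
grip_force: 0.0
clock: 15.7
position: [368.1, -88.1, 357.2]
tool_rot: [-0.01, 0.977, 0.048, 0.208]
force: [0.1, -0.2, -0.0]
grip_width: 0.45
grip_force: 0.0
t 15.7 p [368.1 -88.1 357.2] F [ 0.1 -0.2 -0. ] grip 0.45 0.0 j [-0.1 -0.5  0.2  2.1  0.   1.1 -1.4]
red [287 160   6  14  52] [289.2 166.7]
pred tip,grip,pivot [[289.8 142.4]
 [292.8 166.8]
 [296.5 196.5]]
orange [263 110  14  18 138] [268.6 118.4]
red [287 197   4   7  18] [288.4 199.9]
pred tip,grip,pivot [[290.5 192.2]
 [287.7 202.8]
 [284.7 214.4]]Traceback (most recent call last):
  File "<stdin>", line 7, in <module>
  File "h.py", line 31, in blob
    i=1+np.argmax(s[1:,4]);return (l==i).astype(np.uint8),s[i],c[i]
        ~~~~~~~~~^^^^^^^^^
    return _wrapfunc(a, 'argmax', axis=axis, out=out, **kwds)
    return bound(*args, **kwds)
ValueError: attempt to get argmax of an empty sequence
```

Run:
```python
from plan import *
np.set_printoptions(precision=1,suppress=True)
print(st()['joints'][1]);d=shot('scene');D=shot('top')
for x in(d,D):
    h=hsv(x);m,s,c=blob(((h[...,0]<8)|(h[...,0]>172))&(h[...,1]>110)&(h[...,2]>60),(270,100,310,260));print('red',s,c);x['red']=c
    for a in(1.3,1.35,1.4,1.45):print(a,proj(x,[rodp(a)]),end=' ')
p=tri(d,[d['red']],D,[D['red']]);l=RW.T@(p[0,:3]-w([-42.5,-75,78]));print(p,l,'%.3f'%np.arctan2(l[2],l[0]))
a=d["img"][130:220,250:340,::-1];b=D["img"][170:230,250:310,::-1]
cv2.imwrite('pics/c5.png',cv2.hconcat([cv2.resize(a,(400,400),interpolation=2),cv2.resize(b,(400,400),interpolation=2)]))
```

```text
t 15.8 p [368.5 -88.9 359.8] F [ 0.4 -0.1  0.6] grip 0.45 0.0 j [-0.1 -0.5  0.2  2.1  0.   1.1 -1.4]
-0.4815568770030991
red [286 159   7  16  62] [289.3 166.5]
1.3 [[290.6 166.4]] 1.35 [[291.7 166.6]] 1.4 [[292.8 166.8]] 1.45 [[294.  167.1]] red [286 196   5   9  30] [288.2 199.9]
1.3 [[287.7 199.7]] 1.35 [[287.8 201.2]] 1.4 [[287.7 202.8]] 1.45 [[287.7 204.3]] [[579.  -66.4 144.7   3.8]] [20.   0.2 66.7] 1.279
```

View pics/c5.png

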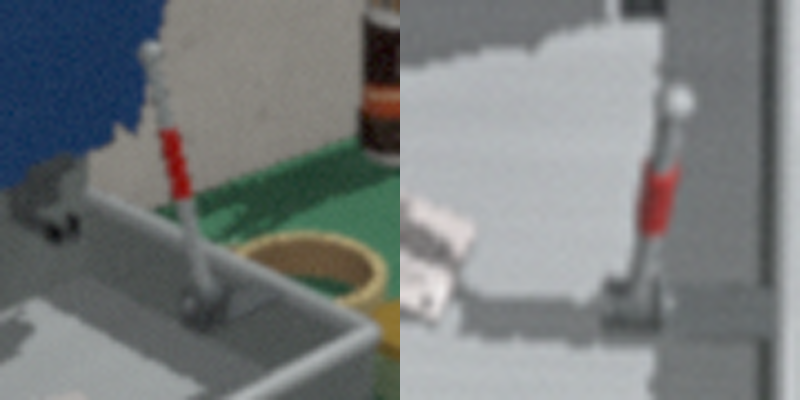

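The ball sits at scene (283.8,140.8) and top (292,185), and the rod looks lower than planned, at roughly 1.28. I triangulate ball and sleeve for a better angle, then plan a regrip.

Run:
```python
from plan import *
np.set_printoptions(precision=1,suppress=True)
d=shot('scene');D=shot('top')
p=tri(d,[[283.75,140.8],[295.7,198]],D,[[292,185],[285.2,215]]);l=(p[:,:3]-w([-42.5,-75,78]))@RW;print(p,l,np.arctan2(l[0,2],l[0,0]))
st();R=tool(.42,'y',-1);
p=rodp(1.28)+R[:,2]*17; go(p-R[:,2]*110,R,10)
for a in (1.28,1.40,1.42):print(a,(rodp(a)-rodp(1.28))@R/1000, rodp(a)+R[:,2]*17)
```

```text
[[597.3 -66.2 198.9   4.3]
 [559.8 -69.   73.6   3.4]] [[ 38.2  -1.4 120.9]
 [  0.7  -0.5  -4.4]] 1.2648748788330506
t 16.0 p [369.8 -87.6 355.6] F [ 0.9 -0.3 -0.1] grip 0.45 0.0 j [-0.1 -0.5  0.2  2.1  0.   1.1 -1.4]
10 rows: shift m [0. 0. 0.] turn [ 0.  0. -0.] | per row mm 21.3 deg 0.0
1.28 [0. 0. 0.] [586.  -65.9 129.5]
1.4 [-0. -0. -0.] [577.9 -66.7 131.5]
1.42 [-0. -0. -0.] [576.5 -66.9 131.7]
```

Run:
```python
from plan import *
R=tool(.42,'y',-1);p=rodp(1.27)+R[:,2]*17; go(p-R[:,2]*110,R,10);print(p)
for a in (1.40,1.42):print(a,((rodp(a)-rodp(1.27))@R/1000).round(4).tolist())
```

```text
10 rows: shift m [0.0107 0.     0.0185] turn [ 0.      0.0002 -0.    ] | per row mm 21.4 deg 0.0
[586.67031088 -65.84110731 129.33454791]
1.4 [-0.0072, 0.0, -0.0055]
1.42 [-0.0084, 0.0, -0.0063]
```

```bash
for i in 1 2; do python3 -m jog '[[[0.1,0.0107,0,0.0185,0,0,0],[0.1,0.0107,0,0.0185,0,0,0],[0.1,0.0107,0,0.0185,0,0,0],[0.1,0.0107,0,0.0185,0,0,0],[0.1,0.0107,0,0.0185,0,0,0]]]' 30 | sed -n 2,4p; done
python3 -m jog '[[[0.1,0,0,0.022,0,0,0],[0.1,0,0,0.022,0,0,0],[0.1,0,0,0.022,0,0,0],[0.1,0,0,0.022,0,0,0],[0.1,0,0,0.022,0,0,0]]]'
python3 -m jog '[[[1,0,0,0,0,0,0],[1,0,0,0,0,0,0],[1,0,0,0,0,0,0],[1,0,0,0,0,0,0],[1,0,0,0,0,0,0]]]' 30
python3 -m jog '[[[1,-0.0028,0,-0.0021,0,0,0],[1,-0.0028,0,-0.0021,0,0,0],[1,-0.0028,0,-0.0021,0,0,0],[1,0,0,0,0,0,0],[1,0,0,0,0,0,0]]]' 30
python3 -m jog '[[[0.1,0,0,0,0,0,0],[0.1,0,0,0,0,0,0],[0.1,0,0,0,0,0,0],[0.1,0,0,0,0,0,0],[0.1,0,0,0,0,0,0]]]' 30
python3 -m jog '[[[0.1,0,0,-0.025,0,0,0],[0.1,0,0,-0.025,0,0,0],[0.1,0,0,-0.03,0,0,0],[0.1,0,0,-0.03,0,0,0],[0.1,0,0,-0.03,0,0,0]]]'
python3 -m jog '[[[0.1,-0.022,0,-0.02,0,0,0],[0.1,-0.022,0,-0.02,0,0,0],[0.1,-0.022,0,-0.02,0,0,0],[0.1,-0.022,0,-0.02,0,0,0],[0.1,-0.022,0,-0.02,0,0,0]]]'
python3 - <<'E'
from plan import *
np.set_printoptions(precision=1,suppress=True)
st();d=shot('scene');D=shot('top')
for x in(d,D):
    h=hsv(x);m,s,c=blob(((h[...,0]<8)|(h[...,0]>172))&(h[...,1]>110)&(h[...,2]>60),(270,100,310,260));print('red',s,c);x['red']=c
p=tri(d,[d['red']],D,[D['red']]);l=RW.T@(p[0,:3]-w([-42.5,-75,78]));print(p,l,'%.3f'%np.arctan2(l[2],l[0]))
a=d["img"][130:220,250:340,::-1];b=D["img"][170:230,250:310,::-1]
cv2.imwrite('pics/c6.png',cv2.hconcat([cv2.resize(a,(400,400),interpolation=2),cv2.resize(b,(400,400),interpolation=2)]))
E
```

```text
position: [456.6, -78.6, 291.3]
tool_rot: [-0.01, 0.977, 0.049, 0.206]
force: [-0.4, -0.1, -0.4]
position: [542.5, -70.0, 228.2]
tool_rot: [-0.01, 0.977, 0.049, 0.206]
force: [0.2, 0.7, 0.6]
clock: 17.5
position: [586.3, -65.5, 127.3]
tool_rot: [-0.01, 0.977, 0.049, 0.206]
force: [-0.3, -0.1, 0.3]
grip_width: 0.451
grip_force: 0.0
clock: 18.0
position: [584.5, -64.9, 128.9]
tool_rot: [-0.011, 0.977, 0.049, 0.206]
force: [0.8, 3.4, -11.2]
grip_width: 0.115
grip_force: 29.3
clock: 18.5
position: [575.1, -65.9, 132.4]
tool_rot: [-0.011, 0.977, 0.049, 0.207]
force: [-0.7, 5.4, -9.8]
grip_width: 0.119
grip_force: 29.4
clock: 19.0
position: [576.8, -67.5, 133.4]
tool_rot: [-0.01, 0.977, 0.048, 0.208]
force: [-0.7, -0.2, -0.2]
grip_width: 0.449
grip_force: 0.0
clock: 19.5
position: [519.0, -73.0, 261.7]
tool_rot: [-0.01, 0.977, 0.048, 0.208]
force: [0.7, 0.6, 0.3]
grip_width: 0.454
grip_force: 0.0
clock: 20.0
position: [377.9, -87.0, 307.6]
tool_rot: [-0.01, 0.977, 0.048, 0.208]
force: [0.2, 0.2, 0.2]
grip_width: 0.448
grip_force: 0.0
t 20.0 p [377.9 -87.  307.6] F [0.2 0.2 0.2] grip 0.45 0.0 j [-0.1 -0.4  0.2  2.2  0.   0.9 -1.4]
red [290 160   6  15  60] [292.3 167. ]
red [287 201   4   7  21] [288.2 203.9]
[[570.1 -67.4 146.6   3.4]] [11.   0.1 68.6] 1.412
```

View pics/c6.png

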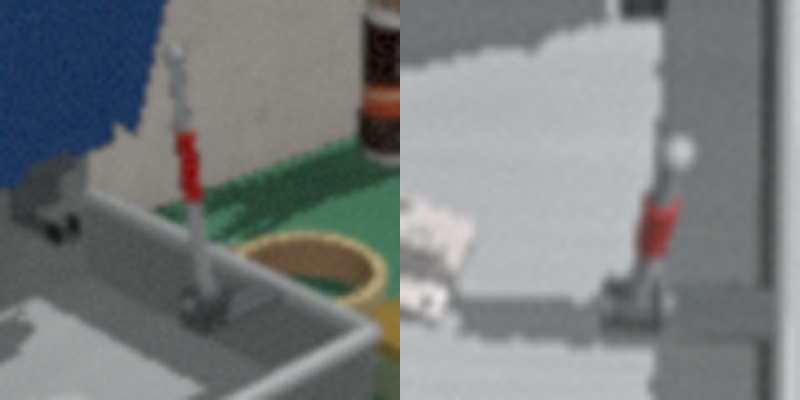

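The ball is now at scene (289.2,141.3) and top (292.2,192.8), matching the 1.40 rad prediction. Back to the handle.

Run:
```python
from plan import *
R=tool(0,'x',1);go([420,-7,410],R,15)
```

```text
15 rows: shift m [ 0.008  -0.0009 -0.0052] turn [ 0.0221 -0.0221 -0.1032] | per row mm 9.6 deg 6.2
```

```bash
for i in 1 2 3; do python3 -m jog '[[[0.2,0.008,-0.0009,-0.0052,0.0221,-0.0221,-0.1032],[0.2,0.008,-0.0009,-0.0052,0.0221,-0.0221,-0.1032],[0.2,0.008,-0.0009,-0.0052,0.0221,-0.0221,-0.1032],[0.2,0.008,-0.0009,-0.0052,0.0221,-0.0221,-0.1032],[0.2,0.008,-0.0009,-0.0052,0.0221,-0.0221,-0.1032]]]' | sed -n 2,4p; done
python3 - <<'E'
from plan import *
st();R=tool(0,'x',1);go([605.5,11.7,410],R,5);go([605.5,11.7,410],R,10)
E
```

```text
position: [404.3, -72.7, 345.8]
tool_rot: [-0.008, 0.939, 0.31, 0.146]
force: [0.8, -1.0, 0.3]
position: [421.0, -43.1, 379.3]
tool_rot: [-0.004, 0.834, 0.546, 0.075]
force: [0.5, -0.0, 0.4]
position: [422.9, -4.8, 407.8]
tool_rot: [-0.001, 0.669, 0.744, -0.002]
force: [-0.3, 0.4, -0.2]
t 21.6 p [422.9  -4.8 407.8] F [-0.3  0.4 -0.2] grip 0.4 0.0 j [-0.56 -0.13  0.42  1.75  0.05  1.52 -0.05]
5 rows: shift m [-0.0005  0.0367 -0.0005] turn [-0.0008  0.0004  0.0012] | per row mm 36.7 deg 0.1
10 rows: shift m [-0.0002  0.0183 -0.0003] turn [-0.0004  0.0002  0.0006] | per row mm 18.3 deg 0.0
```

```bash
python3 -m jog '[[[0.2,-0.0005,0.0367,-0.0005,-0.0008,0.0004,0.0012],[0.2,-0.0005,0.0367,-0.0005,-0.0008,0.0004,0.0012],[0.2,-0.0005,0.0367,-0.0005,-0.0008,0.0004,0.0012],[0.2,-0.0005,0.0367,-0.0005,-0.0008,0.0004,0.0012],[0.2,-0.0005,0.0367,-0.0005,-0.0008,0.0004,0.0012]]]' 25
python3 -m jog '[[[0.2,0,0,0.01,0,0,0],[0.2,0,0,0.01,0,0,0],[0.2,0,0,0.01,0,0,0],[0.2,0,0,0.01,0,0,0],[0.2,0,0,0.006,0,0,0]]]' 
python3 -c "
from plan import *
st();print(handle(1.29));D=shot('scene');print(proj(D,[[605,11.7,341.]]))
h=hsv(D);m,s,c=blob(h[...,2]<45,(200,60,300,110));print(s,c)"
```

```text
clock: 22.1
position: [607.2, 11.2, 409.1]
tool_rot: [-0.0, 0.672, 0.741, 0.0]
force: [-0.2, 0.5, 1.0]
grip_width: 0.405
grip_force: 0.0
clock: 22.6
position: [603.8, 10.5, 363.3]
tool_rot: [-0.001, 0.672, 0.74, 0.001]
force: [-0.7, -0.5, -0.8]
grip_width: 0.402
grip_force: 0.0
t 22.6 p [603.8  10.5 363.3] F [-0.7 -0.5 -0.8] grip 0.4 0.0 j [-0.47  0.27  0.5   1.46 -0.13  1.44  0.13]
[603.88422697  11.2626142  332.63338198]
[[249.95784964  81.6563243 ]]
[223  79  51  16 155] [245.82580645  86.36129032]
```

```bash
python3 -m jog '[[[0.2,0,0,0.009,0,0,0],[0.2,0,0,0.009,0,0,0],[0.2,0,0,0.009,0,0,0],[0.2,0,0,0.009,0,0,0],[0.2,0,0,0.006,0,0,0]]]' 
python3 -m jog '[[[1,0,0,0,0,0,0],[1,0,0,0,0,0,0],[1,0,0,0,0,0,0],[1,0,0,0,0,0,0],[1,0,0,0,0,0,0]]]' 25
python3 -c "
from plan import *
s=st();q=Rq(s['tool_rot'])
P=[s['position']+handle(t)-handle(1.29) for t in np.linspace(1.29,.74,21)]
print(np.round((np.diff(P,axis=0)@q)/1000,4).tolist(),P[-3:])"
```

```text
clock: 23.15
position: [604.5, 10.6, 320.8]
tool_rot: [-0.001, 0.672, 0.74, 0.0]
force: [0.7, 0.1, 0.4]
grip_width: 0.401
grip_force: 0.0
clock: 23.65
position: [604.9, 10.6, 321.9]
tool_rot: [-0.0, 0.672, 0.74, 0.001]
force: [0.9, 0.3, -3.5]
grip_width: 0.112
grip_force: 24.6
t 23.65 p [604.9  10.6 321.9] F [ 0.9  0.3 -3.5] grip 0.11 24.6 j [-0.47  0.29  0.5   1.53 -0.14  1.36  0.13]
[[-0.0, -0.0064, 0.0022], [-0.0, -0.0063, 0.0024], [-0.0, -0.0062, 0.0026], [-0.0, -0.0062, 0.0027], [-0.0, -0.0061, 0.0029], [-0.0, -0.006, 0.0031], [-0.0, -0.0059, 0.0032], [-0.0, -0.0058, 0.0034], [-0.0, -0.0057, 0.0036], [-0.0, -0.0056, 0.0037], [-0.0, -0.0055, 0.0039], [-0.0, -0.0054, 0.004], [-0.0, -0.0053, 0.0042], [-0.0, -0.0052, 0.0043], [-0.0, -0.0051, 0.0044], [-0.0, -0.0049, 0.0046], [-0.0, -0.0048, 0.0047], [-0.0, -0.0047, 0.0048], [-0.0, -0.0046, 0.005], [-0.0, -0.0044, 0.0051]] [array([5.04202403e+02, 4.86674955e-01, 2.57135962e+02]), array([4.99676202e+02, 3.25401350e-02, 2.52158620e+02]), array([ 4.95287889e+02, -4.07759807e-01,  2.47058079e+02])]
```

```bash
python3 -m jog '[[[1,0,-0.0064,0.0022,0,0,0],[1,0,-0.0063,0.0024,0,0,0],[1,0,-0.0062,0.0026,0,0,0],[1,0,-0.0062,0.0027,0,0,0],[1,0,-0.0061,0.0029,0,0,0]]]' 
python3 -m jog '[[[1,0,-0.006,0.0031,0,0,0],[1,0,-0.0059,0.0032,0,0,0],[1,0,-0.0058,0.0034,0,0,0],[1,0,-0.0057,0.0036,0,0,0],[1,0,-0.0056,0.0037,0,0,0]]]'
python3 - <<'E'
from plan import *
np.set_printoptions(precision=1,suppress=True)
st();d=shot('scene')
cv2.imwrite('pics/c7.png',cv2.resize(d["img"][70:250,180:360,::-1],(600,600),interpolation=2))
E
```

```text
clock: 24.15
position: [573.3, 7.4, 309.6]
tool_rot: [-0.0, 0.672, 0.74, 0.001]
force: [2.2, -0.4, -1.3]
grip_width: 0.114
grip_force: 24.6
clock: 24.65
position: [544.2, 4.5, 292.2]
tool_rot: [-0.001, 0.672, 0.74, 0.0]
force: [-1.3, -0.0, 3.4]
grip_width: 0.115
grip_force: 25.3
t 24.65 p [544.2   4.5 292.2] F [-1.3 -0.   3.4] grip 0.11 25.3 j [-0.5  0.2  0.5  1.7 -0.1  1.3  0.1]
```

View pics/c7.png

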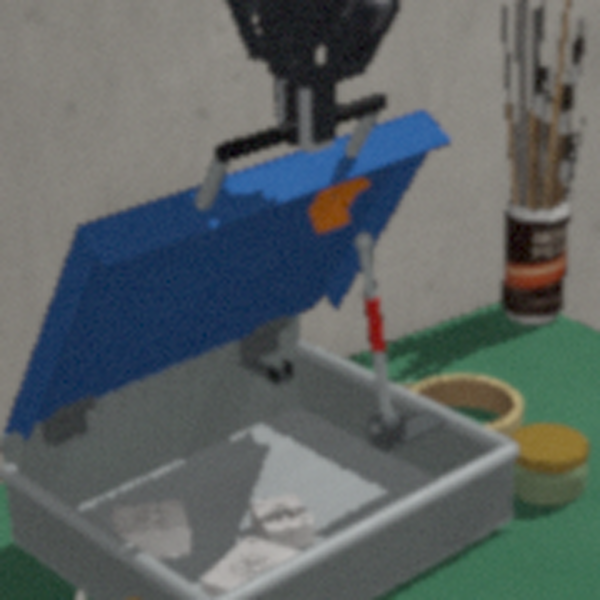

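The cover is at about 1.02 rad, with the ball at (365,243) below the socket at (338,205), and it closes on the ball along the arc. I continue down.

```bash
python3 -m jog '[[[1,0,-0.0055,0.0039,0,0,0],[1,0,-0.0054,0.004,0,0,0],[1,0,-0.0053,0.0042,0,0,0],[1,0,-0.0052,0.0043,0,0,0],[1,0,-0.0051,0.0044,0,0,0]]]' 
python3 -m jog '[[[1,0,-0.0025,0.0023,0,0,0],[1,0,-0.0025,0.0023,0,0,0],[1,0,-0.0024,0.0023,0,0,0],[1,0,-0.0024,0.0024,0,0,0],[1,0,0,0,0,0,0]]]'
python3 - <<'E'
from plan import *
np.set_printoptions(precision=1,suppress=True)
st();d=shot('scene')
a=d["img"][90:220,230:360,::-1]
cv2.imwrite('pics/c8.png',cv2.resize(a,(600,600),interpolation=2))
E
```

```text
clock: 25.2
position: [517.8, 1.9, 270.9]
tool_rot: [-0.001, 0.672, 0.74, 0.0]
force: [-3.0, -1.7, 3.7]
grip_width: 0.119
grip_force: 25.8
clock: 25.7
position: [508.1, 1.0, 261.5]
tool_rot: [-0.001, 0.672, 0.74, -0.0]
force: [-3.1, -4.3, 0.7]
grip_width: 0.118
grip_force: 25.7
t 25.7 p [508.1   1.  261.5] F [-3.1 -4.3  0.7] grip 0.12 25.7 j [-0.5  0.1  0.5  1.8 -0.1  1.2  0.1]
```

View pics/c8.png

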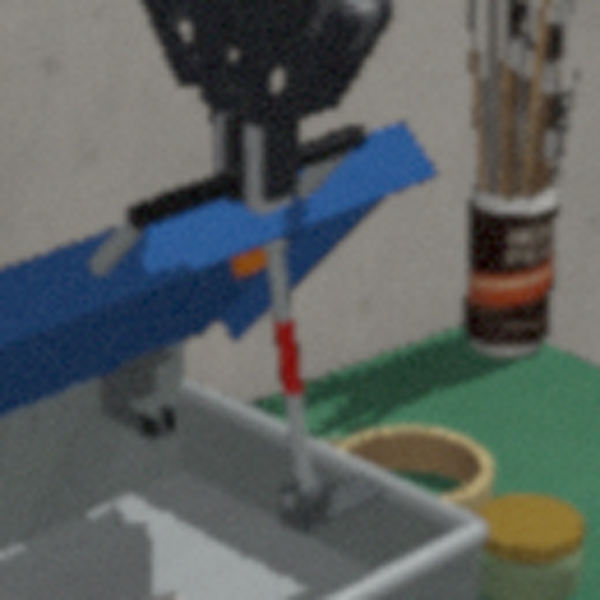

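The rod's top end runs in under the front skirt beside the visible bit of orange at (248,263), and the cover is at about 0.83. I finish with small steps while watching the force.

```bash
for i in 1 2; do python3 -m jog '[[[1,0,-0.0014,0.0014,0,0,0],[1,0,-0.0014,0.0014,0,0,0],[1,0,0,0,0,0,0],[1,0,0,0,0,0,0],[1,0,0,0,0,0,0]]]'; done
python3 - <<'E'
from plan import *
np.set_printoptions(precision=1,suppress=True)
st();d=shot('scene');D=shot('top')
h=hsv(d);m,s,c=blob(((h[...,0]<8)|(h[...,0]>172))&(h[...,1]>110)&(h[...,2]>60),(270,100,310,260));print('red',s,c)
for a in(1.3,1.35,1.4,1.45):print(a,proj(d,[rodp(a)]),end=' ')
E
```

```text
clock: 26.25
position: [505.9, 0.8, 259.2]
tool_rot: [-0.0, 0.672, 0.74, 0.0]
force: [-4.3, -4.3, 1.5]
grip_width: 0.116
grip_force: 25.8
clock: 26.75
position: [503.3, 0.5, 256.4]
tool_rot: [-0.0, 0.672, 0.74, 0.0]
force: [-2.2, -5.2, 1.4]
grip_width: 0.113
grip_force: 25.8
t 26.75 p [503.3   0.5 256.4] F [-2.2 -5.2  1.4] grip 0.11 25.8 j [-0.5  0.1  0.5  1.9 -0.1  1.2  0.1]
red [290 160   6  15  60] [292.2 167.1]
1.3 [[290.6 166.4]] 1.35 [[291.7 166.6]] 1.4 [[292.8 166.8]] 1.45 [[294.  167.1]]
```

```bash
for i in 1 2 3; do python3 -m jog '[[[1,0,-0.0014,0.0015,0,0,0],[1,0,-0.0007,0.0007,0,0,0],[1,0,0,0,0,0,0],[1,0,0,0,0,0,0],[1,0,0,0,0,0,0]]]'; done
python3 - <<'E'
from plan import *
np.set_printoptions(precision=1,suppress=True)
st();d=shot('scene')
h=hsv(d);m,s,c=blob(((h[...,0]<8)|(h[...,0]>172))&(h[...,1]>110)&(h[...,2]>60),(270,100,310,260));print('red',s,c)
E
```

```text
clock: 27.35
position: [501.5, 0.4, 254.4]
tool_rot: [-0.0, 0.672, 0.74, 0.001]
force: [-2.0, -4.1, 1.6]
grip_width: 0.111
grip_force: 25.8
clock: 27.85
position: [500.5, 0.2, 253.3]
tool_rot: [0.001, 0.672, 0.74, 0.002]
force: [-0.8, -5.2, 5.5]
grip_width: 0.116
grip_force: 26.1
clock: 28.35
position: [498.7, 0.1, 251.2]
tool_rot: [0.001, 0.672, 0.74, 0.002]
force: [-0.6, -4.1, 5.4]
grip_width: 0.121
grip_force: 26.2
t 28.35 p [498.7   0.1 251.2] F [-0.6 -4.1  5.4] grip 0.12 26.2 j [-0.5  0.1  0.5  1.9 -0.1  1.2  0.1]
red [291 160   5  16  59] [292.9 167.2]
```

```bash
for i in 1 2; do python3 -m jog '[[[1,0,-0.0014,0.0015,0,0,0],[1,0,-0.0007,0.0007,0,0,0],[1,0,0,0,0,0,0],[1,0,0,0,0,0,0],[1,0,0,0,0,0,0]]]'; done
python3 - <<'E'
from plan import *
np.set_printoptions(precision=1,suppress=True)
st();d=shot('scene');D=shot('top')
for x in (d,D):
  h=hsv(x);m,s,c=blob(((h[...,0]<8)|(h[...,0]>172))&(h[...,1]>110)&(h[...,2]>60),(270,100,310,260));print('red',s,c)
a=d["img"][90:220,230:360,::-1];
cv2.imwrite('pics/c9.png',cv2.resize(a,(600,600),interpolation=2))
E
```

```text
clock: 28.9
position: [497.1, -0.1, 249.4]
tool_rot: [0.002, 0.672, 0.74, 0.002]
force: [-0.4, -4.6, 6.4]
grip_width: 0.115
grip_force: 26.3
clock: 29.4
position: [496.8, -0.1, 248.8]
tool_rot: [0.003, 0.672, 0.74, 0.004]
force: [1.0, -4.7, 10.8]
grip_width: 0.111
grip_force: 26.8
t 29.4 p [496.8  -0.1 248.8] F [ 1.  -4.7 10.8] grip 0.11 26.8 j [-0.5  0.1  0.5  1.9 -0.1  1.1  0.1]
red [291 160   6  16  60] [293.4 167.9]Traceback (most recent call last):
  File "<stdin>", line 5, in <module>
  File "h.py", line 31, in blob
    i=1+np.argmax(s[1:,4]);return (l==i).astype(np.uint8),s[i],c[i]
        ~~~~~~~~~^^^^^^^^^
    return _wrapfunc(a, 'argmax', axis=axis, out=out, **kwds)
    return bound(*args, **kwds)
ValueError: attempt to get argmax of an empty sequence
```

Force is rising with little motion. One more small press will confirm a firm stop.

```bash
python3 -m jog '[[[1,0,-0.0007,0.0007,0,0,0],[1,0,-0.0007,0.0007,0,0,0],[1,0,-0.0007,0.0007,0,0,0],[1,0,0,0,0,0,0],[1,0,0,0,0,0,0]]]'
python3 - <<'E'
from plan import *
np.set_printoptions(precision=1,suppress=True)
s=st();d=shot('scene')
h=hsv(d);m,z,c=blob(((h[...,0]<8)|(h[...,0]>172))&(h[...,1]>110)&(h[...,2]>60),(270,100,310,260));print('red',z,c)
for a in(1.4,1.45,1.5):print(proj(d,[rodp(a)]),end=' ')
print([ (t,(handle(t)+[-1.2,0,-11.5]).round(1)) for t in(.73,.75,.77,.79)])
m,z,c=blob((h[...,0]>4)&(h[...,0]<20)&(h[...,1]>150)&(h[...,2]>70),(270,130,300,165));print('orange',z,c)
E
```

```text
clock: 30.0
position: [496.6, -0.1, 248.5]
tool_rot: [0.004, 0.672, 0.74, 0.006]
force: [1.5, -4.2, 17.4]
grip_width: 0.117
grip_force: 27.4
t 30.0 p [496.6  -0.1 248.5] F [ 1.5 -4.2 17.4] grip 0.12 27.4 j [-0.5  0.1  0.5  1.9 -0.1  1.1  0.1]
red [291 160   5  16  58] [293.3 167.9]
[[292.8 166.8]] [[294.  167.1]] [[295.1 167.5]] [(0.73, array([491.5,   0.1, 244.4])), (0.75, array([494.6,   0.4, 248.2])), (0.77, array([497.9,   0.7, 251.9])), (0.79, array([501.2,   1.1, 255.5]))]Traceback (most recent call last):
  File "<stdin>", line 7, in <module>
  File "h.py", line 31, in blob
    i=1+np.argmax(s[1:,4]);return (l==i).astype(np.uint8),s[i],c[i]
        ~~~~~~~~~^^^^^^^^^
    return _wrapfunc(a, 'argmax', axis=axis, out=out, **kwds)
    return bound(*args, **kwds)
ValueError: attempt to get argmax of an empty sequence
```

The stop is firm, with the cover at about 0.76–0.78 and the rod at about 1.43, consistent with the ball being seated. I relax the press, release and rise.

```bash
python3 -m jog '[[[1,0,0.001,-0.001,0,0,0],[1,0,0.001,-0.001,0,0,0],[1,0,0.0005,-0.0005,0,0,0],[1,0,0,0,0,0,0],[1,0,0,0,0,0,0]]]' 20
python3 -m jog '[[[0.3,0,0,0,0,0,0],[0.3,0,0,0,0,0,0],[0.3,0,0,0,0,0,0],[0.3,0,0,0,0,0,0],[0.3,0,0,0,0,0,0]]]'
python3 - <<'E'
from plan import *
st();d=shot('scene')
h=hsv(d);m,z,c=blob(((h[...,0]<8)|(h[...,0]>172))&(h[...,1]>110)&(h[...,2]>60),(270,100,310,260));print('red',z,c)
m,z,c=blob((h[...,2]<45),(250,110,315,145));print('bar',z,c)
E
```

```text
clock: 30.55
position: [496.9, -0.1, 248.9]
tool_rot: [0.003, 0.672, 0.74, 0.004]
force: [-0.3, -3.9, 9.9]
grip_width: 0.114
grip_force: 26.8
clock: 31.05
position: [493.0, 0.3, 245.6]
tool_rot: [-0.001, 0.672, 0.74, 0.001]
force: [-0.0, -0.1, -0.2]
grip_width: 0.351
grip_force: 0.0
t 31.05 p [4.930e+02 3.000e-01 2.456e+02] F [-0.  -0.1 -0.2] grip 0.35 0.0 j [-0.53  0.11  0.49  1.89 -0.06  1.15  0.07]
red [291 160   6  16  61] [293.31147541 168.03278689]
bar [263 110  52  35 852] [292.36971831 123.32042254]
```

```bash
python3 -m jog '[[[0.3,0,0,-0.01,0,0,0],[0.3,0,0,-0.02,0,0,0],[0.3,0,0,-0.02,0,0,0],[0.3,0,0,-0.02,0,0,0],[0.3,0,0,-0.02,0,0,0]]]'
python3 -m jog '[[[0.3,0,-0.025,-0.02,0,0,0],[0.3,0,-0.025,-0.02,0,0,0],[0.3,0,-0.025,-0.02,0,0,0],[0.3,0,-0.02,-0.01,0,0,0],[0.3,0,0,0,0,0,0]]]'
python3 - <<'E'
from plan import *
np.set_printoptions(precision=1,suppress=True)
st();d=shot('scene','s9');D=shot('top','t9')
h=hsv(d);m,z,c=blob(((h[...,0]<8)|(h[...,0]>172))&(h[...,1]>110)&(h[...,2]>60),(270,100,310,260));print('red',z,c)
m,z,c=blob((h[...,2]<50),(235,100,320,160));print('bar',z,c)
for t in(.7,.75,.79,.83,.9):print(t,proj(d,[handle(t)]))
E
```

```text
clock: 31.6
position: [493.3, -0.3, 337.6]
tool_rot: [-0.0, 0.672, 0.74, 0.001]
force: [0.6, 0.4, 0.3]
grip_width: 0.353
grip_force: 0.0
clock: 32.1
position: [398.0, -10.0, 408.6]
tool_rot: [0.0, 0.672, 0.74, 0.003]
force: [1.2, -0.4, 0.2]
grip_width: 0.353
grip_force: 0.0
t 32.1 p [398.  -10.  408.6] F [ 1.2 -0.4  0.2] grip 0.35 0.0 j [-0.6 -0.2  0.4  1.8  0.1  1.5 -0.1]
red [291 160   5  16  59] [293.2 167.8]
bar [263 125  49  22 197] [287.  135.3]
0.7 [[292.7 142.4]]
0.75 [[289.8 136.5]]
0.79 [[287.3 131.9]]
0.83 [[284.8 127.4]]
0.9 [[280.1 119.8]]
```

```bash
for i in 1 2; do python3 -m jog '[[[0.3,0,0,0,0,0,0],[0.3,0,0,0,0,0,0],[0.3,0,0,0,0,0,0],[0.3,0,0,0,0,0,0],[0.3,0,0,0,0,0,0]]]' | sed -n 2p; done
python3 - <<'E'
from plan import *
d=shot('scene');h=hsv(d);m,z,c=blob((h[...,2]<50),(235,100,320,160));print('bar',z,c)
h0=cv2.imread('pics/scene0.png')
if abs(c[1]-135.3)<1: print(robot.close_job())
E
```

```text
position: [398.7, -9.4, 405.7]
position: [398.6, -9.4, 405.9]
bar [263 125  49  21 196] [287.08673469 135.16326531]
the job is handed in; nothing more can be done
None
```

I handed the job in with the cover propped on the rod at about 0.77 rad; it stayed put for over a second after I let go, and the arm is clear. Having used all ten pictures, I judged the ball seated from force and position readings, and I did not re-check the bottle, pot and tape at the end.

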